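Draw the brace arm of the figure stand out to its next holes

ROBOT

A 6-joint arm with a two-finger parallel gripper is mounted at the origin on the work surface. World frame = base frame: x ahead of the robot, y to its left, z up, the work surface at z = 0. Lengths are in m, angles in rad, forces in N, time in s.
With the tool pointing down it reaches from about 0.35 to 0.775 m from the base axis. Payload 5.5 kg.
Tool frame: the origin (TCP) lies midway between the tips of the shut fingers; the grasp point (between the pads) lies 19 mm behind it; z points along the fingers, y is the line along which they close (so a half turn about z gives the same grasp; the last joint's range is limited). The gripper opens to 85 mm and grips with 20 to 120 N. Pads are 22 mm wide; open, the fingers measure 114 mm over their backs; the gripper's body (76 mm by 85 mm) begins 54 mm behind the grasp point. The pads swing forward as they close: fully open they stand 13 mm farther back than shut.
Start: joints at [1.077, 0.313, 0.046, 1.304, 0, 1.431], TCP at [0.199, 0.539, 0.209] pointing down, gripper open.
Joint ranges: [-2.76, 2.76], [-0.86, 1.69], [-1.03, 1.26], [-2.2, 2.34], [-1.47, 1.5], [-3.14, 3.14]. Speed limits (rad/s): [2.57, 2.57, 3.14, 3.14, 3.14, 3.14].

INTERFACE

Orientations are given as a unit quaternion [w, x, y, z].
In Python, from workcell import env gives the robot as it stands. The module is installed in compiled form; this text tells all that it offers.
- The arm moves only by the tool servo_tool, never from a script. Its argument "increments" is a list of rows, each an object of numbers: "grip": the closure, from 0 (fully open) to 1 (shut); "x", "y", "z": the shift along the tool's x, y, z in mm; "roll": the turn about the tool's z in degrees. In form: [{"grip": .., "x": .., "y": .., "z": .., "roll": ..}, ...]. A call has 1 to 5 rows; each row shifts and turns the commanded pose from where the row before left it, along the tool's axes as they then stand; what a row does not reach is not made up. A row lasts 1/12 s, in which the tool goes at most 41.7 mm and 7.16 degrees, less where a joint would pass 70% of its speed; a pose out of reach is approached as far as the arm can. A call is refused whole if a number of a shift passes 41.7 or a number of a turn 7.16, either way. A call with a gripper value outside its range is refused whole. The fingers move at their own pace and stop on an object; "grip_force" is the grip in N (left out, the last holds). Time passes only in rows, so rows that do not move let the fingers close. It gives the time, the measured TCP pose, the force, the opening and the grip force at its end, in the units of the state.
- env.get_state(): the state, without advancing time (a new reading comes with each control period).
- env.read_camera(name): name is "scene" or "top" or "wrist"; returns the picture (420x560x3 uint8, red, green, blue); there is no depth.
- env.get_calibration(name): a dict with "vertical_fov" (degrees; the focal length in pixels is half the picture's height over the tangent of half this angle, whatever the lens; pixels are square), "cx", "cy" (the principal point, pixels), "rvec" (rotation vector, rad) and "tvec" (3), from world to camera coordinates, as OpenCV has them; the wrist camera has in their place "tool_from_camera" (4x4, takes a point from camera to tool coordinates, whose origin is the TCP and whose axes are the flange's). Camera axes: x right, y down, z forward; pixel columns grow to the right and rows downward; lengths in m; the calibration is good to about 2 mm. The wrist camera is an equidistant fisheye: a pixel r from the principal point sees the ray r / f radians off the axis. A picture is of the moment at which its call begins: read the wrist's pose just before it. get_calibration takes no time and is no camera call.
- env.hand_in(): hands the job in; it is judged then, once.
The state is a dict: "clock": time; "joint_pos": joint angles; "qvel": joint speeds; "tau": joint torques, N m; "tcp_pos": TCP position; "orientation": TCP orientation; "wrist_force": force on the tool from outside, world axes, zero at the start; "ft_torque": the same for the moment, N m; "finger_gap": finger opening in m; "grip_force": force on a finger pad.
Only numpy, scipy, OpenCV 4.12 (cv2) and the standard library are available. Lean on these libraries where they do the work, as an engineer would, in place of code of your own. Each camera call takes 0.05 s, during which the arm holds its last target. There are 200 camera calls.

TASK

Pinch in the two spring buttons of the telescoping brace arm and draw its outer tube out towards the clay figure until both buttons pop out through the next pair of holes, then let go. Handle the little buttons gently: ease off as soon as they have popped through instead of hauling on the locked tube. Leave the figure and everything else on the bench where it stands.

Things in the scene. Friction and masses are not known exactly. Their poses are not given: they have to be found in the camera images.
- buttons (a point): Point midway between the two spring buttons, on the axis of the level brace arm, 100 mm above the bench, fixed to the stand. Its x axis points the way the outer tube is drawn out (towards the figure), y level across the arm, z up. One 12 mm brass button with a domed end sticks out of a 15 mm hole in each side of the tube, 7.5 mm proud at the start (49 mm over both).
- clamp (a point): Centre of the grey clamp block (50 x 50 mm, its top 21 mm and its bolt 27 mm above the arm's axis) on a steel foot 150 x 130 mm; it holds the fixed inner tube, 172 mm behind point buttons. Axes as there. All fixed to the bench.
- pad (a point): Centre of the front face of the cork pad (56 mm across) on the front end of the outer tube, moving with it. The outer tube is a plain square tube of scored, grippy steel, 34 x 34 mm outside with 2 mm walls; at the start it reaches from 129 mm behind point buttons to 100 mm ahead, the pad to 122 mm.
- tube_rear (a point): Centre of the outer tube's rear end, moving with it. The second pair of 15 mm holes lies behind the first, in dark plates riveted to the tube's sides (at most 2 mm proud). They were drilled by hand: their distance behind the first pair is anywhere from 55 to 87 mm, is not measured and must be felt (or seen).
- tube (a joint): How far the outer tube is drawn out along +x of point buttons, in m: about 0 at the start, with the buttons in the first holes; it ends at 0.102. Freed, it slides with 1 to 2 N of drag plus some rubbing of the buttons and stays where it is left. It has about 1.5 mm of play either way while the buttons are in a hole.
- button_left (a joint): Push-in of the +y side button, in m: 0 out, 0.0075 flush with the tube's face, 0.0095 under its wall, at most 0.012. Its spring gives 0.8 N out, 1.6 N flush. Once flush, dragging the tube makes the hole's edge push the dome under (8 to 15 N for both). Not pressed, it blocks the tube. Finger pads squeezing both buttons flush lie on the tube's sides and can drag it by friction.
- button_right (a joint): The same for the button on the -y side.
- catch_left: The socket of the +y button inside the arm, fixed to the stand; its origin and axes are those of point buttons. The button counts as part of it where forces are meant. More than 9 N on a button strains it.
- catch_right: The same for the -y button.
- figure: Terracotta figure of a robed monk, 202 mm tall, 84 mm across the foot, standing loose on a round banding wheel (150 mm across, 44 mm high) ahead of the arm's cork pad; the origin is the centre of its underside, z up. The pad never reaches it at full travel.
- knife: Modelling spatula 170 mm long lying on the bench beside the arm; bystander.
- brick: Terracotta block 80 x 50 x 42 mm beside the arm; bystander; origin under its centre.
- tray: Blue plastic tray 160 x 220 x 45 mm; bystander; origin under its centre.
- jar_a: Glass jar 72 mm across, 120 mm tall; bystander; origin under its centre.
- jar_b: Amber jar 60 mm across, 90 mm tall; bystander; origin under its centre.
- brush: Brush 180 mm long lying in the tray; bystander.
- toolcup: White cup 70 mm across, 100 mm tall; bystander; origin under its centre.
Not all that is in view belongs to the job. Of the things like the figure, leave any that is black or grey; of the rest the larger one is meant.

How it is judged:
On the way, in this order (a step that is already met when the one before it is completed fails the run):
1. both buttons are pressed in while the tube is still at its first holes (value of joint each of button_left, button_right above 0.006 m and value of joint tube below 0.008 m), for 0.1 s.
2. the tube slides out with both buttons riding under its walls (value of joint each of button_left, button_right above 0.008 m and value of joint tube above 0.015 m), for 0.05 s.
At the end, for the whole second after the job is handed in: Both buttons are out again (within 2 mm of fully out) in the second pair of holes, with the tube drawn out by 52 to 92 mm, and the figure stands upright within 10 mm of its place (value of joint each of button_left, button_right below 0.002 m and value of joint tube between 0.052 and 0.092 m and distance of figure from where it was at the start of the episode below 0.01 m and angle between figure's own z axis and vertical below 0.1 rad); the robot touches nothing.
It fails at once if a button is strained: more than 9 N on either of the spring buttons (contact force between any of catch_left, catch_right and anything else above 9 N).
It fails at once if the figure is shifted by more than 10 mm or tipped (distance of figure from where it was at the start of the episode above 0.01 m or angle between figure's own z axis and vertical above 0.2 rad).
It fails at once if another thing on the bench is moved by more than 30 mm (distance of any of knife, brick, tray, jar_a, jar_b, brush, toolcup from where it was at the start of the episode above 0.03 m).
It also fails if it takes over 38 s, if anything falls off the work surface, if the arm or the gripper's body presses on something with over 40 N, if the wrist force passes 120 N, or if a joint passes its speed limit or range.

## Working session

There is one attempt and no reset: what is moved stays moved. The work goes in short steps, Python scripts to look and compute and a tool call to move; the robot and the scene stay as the last step left them, time stands still between calls to the robot, and variables do not carry over. Pictures are saved under pics/ and viewed, at most 10 in all, crops included, and the job is handed in when it is done.

Besides the shell and the picture viewer there is one more tool, called after ">>>" in YAML: its name, and indented under it one key for each argument. servo_tool: Moves the arm, as the interface text tells. Its arguments: {"type":"object","properties":{"increments":{"type":"array"},"grip_force":{"type":"number"}},"required":["increments"]}

```bash
mkdir -p pics
cat > h.py <<'E'
import numpy as np, cv2
from workcell import env
def cal(n):
    c=env.get_calibration(n); f=210/np.tan(np.radians(c["vertical_fov"]/2)); return c,f
def ray(n,u,v):
    c,f=cal(n); R=cv2.Rodrigues(np.array(c["rvec"],float))[0]; t=np.array(c["tvec"],float).ravel()
    d=R.T@np.array([(u-c["cx"])/f,(v-c["cy"])/f,1]); return -R.T@t,d
def onz(n,u,v,z):
    o,d=ray(n,u,v); return o+d*(z-o[2])/d[2]
def proj(n,p):
    c,f=cal(n); R=cv2.Rodrigues(np.array(c["rvec"],float))[0]; q=R@np.array(p)+np.array(c["tvec"],float).ravel()
    return f*q[:2]/q[2]+[c["cx"],c["cy"]]
E
python3 - <<'E'
from h import *
for n in("scene","top","wrist"):
    im=env.read_camera(n); cv2.imwrite(f"pics/{n}0.png",im[:,:,::-1])
    print(n,env.get_calibration(n))
s=env.get_state();print({k:np.round(v,3) for k,v in s.items()})
E
```

```text
scene {'vertical_fov': 45.50178863589102, 'cx': 274.5308940437968, 'cy': 207.99172047094652, 'rvec': array([ 1.80640429,  1.2577763 , -0.70479281]), 'tvec': array([-0.1641781 , -0.17803139,  2.18114096])}
top {'vertical_fov': 44.241970256294024, 'cx': 275.9614857380594, 'cy': 215.19545885991295, 'rvec': array([ 2.16125216, -2.14328788,  0.13239705]), 'tvec': array([-0.00420133,  0.57941037,  1.53062505])}
wrist {'vertical_fov': 65.70646984690485, 'cx': 283.0382654081551, 'cy': 209.0009658785192, 'tool_from_camera': array([[-3.67188507e-04, -9.62292841e-01, -2.72015357e-01,
         6.81917848e-02],
       [ 9.99999204e-01, -2.48923276e-05, -1.26182033e-03,
        -1.06336910e-04],
       [ 1.20746957e-03, -2.72015603e-01,  9.62292083e-01,
        -1.64669169e-01],
       [ 0.00000000e+00,  0.00000000e+00,  0.00000000e+00,
         1.00000000e+00]])}
{'clock': np.float64(0.15), 'joint_pos': array([ 1.077,  0.314,  0.045,  1.304, -0.   ,  1.431]), 'qvel': array([ 0.001,  0.   ,  0.004,  0.   , -0.   , -0.001]), 'tau': array([ 1.0000e-03, -4.8107e+01,  2.9882e+01,  1.4000e-02, -0.0000e+00,
       -0.0000e+00]), 'tcp_pos': array([0.199, 0.539, 0.208]), 'orientation': array([-0.   ,  0.176,  0.984, -0.001]), 'wrist_force': array([-0.191,  1.046, -0.801]), 'ft_torque': array([-0.029, -0.   ,  0.021]), 'grip_force': np.float64(0.0), 'finger_gap': np.float64(0.085)}
```

View pics/scene0.png

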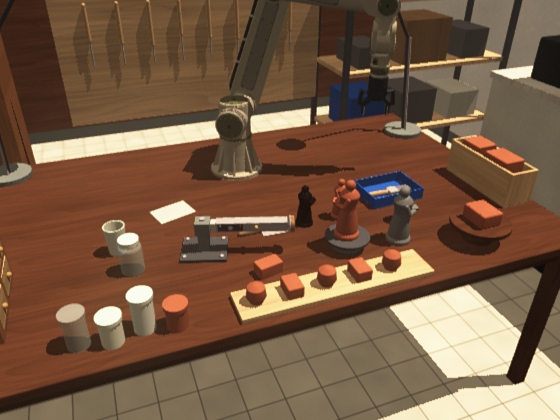

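View pics/top0.png

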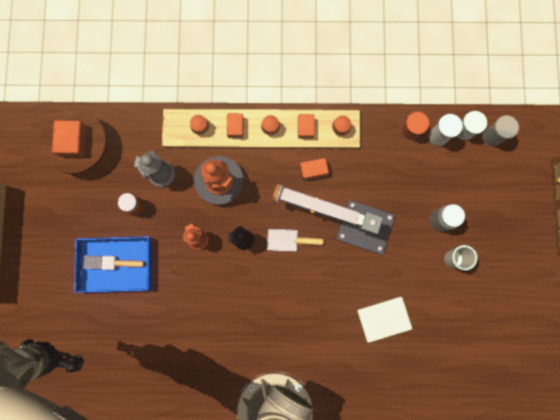

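Top view: the brace runs from its cork pad at (278,192) to the clamp at (372,223).

Candidates for the figure (top-view pixels):
- large terracotta monk on the wheel (218,180)
- small terracotta (195,237)
- black (241,237)
- grey (155,168)

The large terracotta one on the wheel is meant, and the only brace points at it. I'll check this in a close crop.

Run:
```python
from h import *
a=cv2.imread("pics/top0.png")[150:260,180:400]; a=cv2.resize(a,None,fx=3.6,fy=3.6,interpolation=cv2.INTER_CUBIC)
b=cv2.imread("pics/scene0.png")[170:270,170:370]
cv2.imwrite("pics/c1.png",a)
cv2.imwrite("pics/c2.png",cv2.resize(b,None,fx=4,fy=4,interpolation=cv2.INTER_CUBIC))
```

```text
(no output)
```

View pics/c1.png

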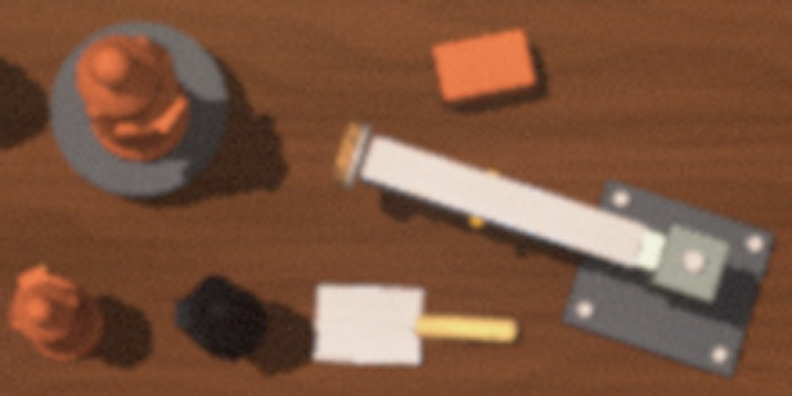

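View pics/c2.png

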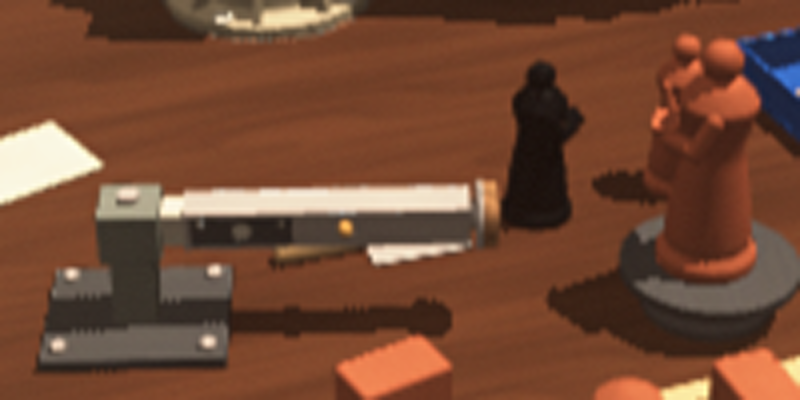

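The crops show the large terracotta figure on the wheel. In c1 the brass buttons are at about (492,174) and (476,221), the bolt at (693,261) and the pad at (347,152). In c2 the second hole is at (241,231), in the dark plate, and the button is at (346,227).

Run:
```python
from h import *
T=lambda u,v,z: onz("top",180+(u+.5)/3.6-.5,150+(v+.5)/3.6-.5,z)
b1=T(492,174,.1);b2=T(476,221,.1);bolt=T(693,261,.127);pad=T(347,152,.117)
corners=[T(373,138,.117),T(361,178,.117),T(645,225,.117),T(634,264,.117)]
foot=[T(608,183,.006),T(773,235,.006),T(733,375,.006),T(566,322,.006)]
print("b",b1,b2,(b1+b2)/2,np.linalg.norm(b1-b2));print("bolt",bolt,"pad",pad, "foot",np.mean(foot,0))
for c in corners: print(c)
m=(b1+b2)/2
f=(corners[0]+corners[1])/2; r=(corners[2]+corners[3])/2
ax=f-r; print("tube len",np.linalg.norm(ax), "yaw tube",np.degrees(np.arctan2(ax[1],ax[0])))
for p,q in((m,bolt),(pad,bolt)):
    e=p-q; print("yaw",np.degrees(np.arctan2(e[1],e[0])),np.linalg.norm(e[:2]))
e=foot[0]-foot[1];e2=foot[3]-foot[2];print("foot yaw",[np.degrees(np.arctan2(k[1],k[0])) for k in(e,e2)])
e=bolt-pad; x=-e; x[2]=0; x/=np.linalg.norm(x); y=np.cross([0,0,1],x)
print("estimate of buttons from bolt",bolt+.172*x)
# side rays (right side, -y)
def side(u,v,off):
    o,d=ray("scene",170+(u+.5)/4-.5,170+(v+.5)/4-.5); t=((m-y*off-o)@y)/(d@y); p=o+t*d; return p,(p-m)@x
for n,u,v,off in(("but",346,227,.0245),("hole",241,231,.019),("plate0",190,231,.019),("plate1",292,229,.019)): print(n,*side(u,v,off))
```

```text
b [ 0.62304249 -0.11728038  0.1       ] [ 0.58440579 -0.10428113  0.1       ] [ 0.60372414 -0.11078076  0.1       ] 0.040764880769315615
bolt [ 0.55006013 -0.27440658  0.127     ] pad [6.37266916e-01 5.33714126e-04 1.17000000e-01] foot [ 0.54909796 -0.27633927  0.006     ]
[ 0.64886337 -0.02030338  0.117     ]
[ 0.61617886 -0.01089193  0.117     ]
[ 0.57990692 -0.2383057   0.117     ]
[ 0.54844246 -0.22916673  0.117     ]
tube len 0.2285949830661732 yaw tube 72.60336144899459
yaw 71.84217395186523 0.17220115029998115
yaw 72.40178307008675 0.28843922928309046
foot yaw [np.float64(72.65692095137925), np.float64(72.73911872944049)]
estimate of buttons from bolt [ 0.60206265 -0.11045617  0.127     ]
but [ 0.6264307  -0.12022743  0.10564211] -0.002139461363374448
hole [ 0.59596487 -0.19808684  0.10067489] -0.08556610616288332
plate0 [ 0.5837729  -0.23652493  0.10186717] -0.12589141606749332
plate1 [ 0.60821043 -0.15947977  0.1013837 ] -0.04506352326177426
```

>>> servo_tool:
  increments:
    - {"grip": 0, "x": -20, "y": -15, "z": -25, "roll": 0}
    - {"grip": 0, "x": -24, "y": -19, "z": -25, "roll": 0}
    - {"grip": 0, "x": -30, "y": -23, "z": 0, "roll": 0}
    - {"grip": 0, "x": -30, "y": -23, "z": 0, "roll": 0}
    - {"grip": 0, "x": -30, "y": -23, "z": 0, "roll": 0}
  grip_force: 20

```text
clock: 0.57
tcp_pos: [0.2898, 0.3952, 0.2591]
orientation: [0.0, 0.175, 0.984, 0.0]
wrist_force: [0.5, -0.0, -0.5]
finger_gap: 0.0858
grip_force: 0.0
```

>>> servo_tool:
  increments:
    - {"grip": 0, "x": -30, "y": -23, "z": 0, "roll": 0}
    - {"grip": 0, "x": -30, "y": -23, "z": 0, "roll": 0}
    - {"grip": 0, "x": -30, "y": -23, "z": 0, "roll": 0}
    - {"grip": 0, "x": -30, "y": -23, "z": 0, "roll": 0}
    - {"grip": 0, "x": -30, "y": -23, "z": 0, "roll": 0}

```text
clock: 0.98
tcp_pos: [0.3905, 0.2348, 0.2587]
orientation: [0.0, 0.176, 0.984, 0.0]
wrist_force: [0.3, 0.4, 0.2]
finger_gap: 0.0855
grip_force: 0.0
```

>>> servo_tool:
  increments:
    - {"grip": 0, "x": -30, "y": -23, "z": 0, "roll": 0}
    - {"grip": 0, "x": -30, "y": -23, "z": 0, "roll": 0}
    - {"grip": 0, "x": -30, "y": -23, "z": 0, "roll": 0}
    - {"grip": 0, "x": -30, "y": -23, "z": 0, "roll": 0}
    - {"grip": 0, "x": -30, "y": -23, "z": 0, "roll": 0}

```text
clock: 1.4
tcp_pos: [0.4915, 0.0748, 0.2587]
orientation: [-0.0, 0.176, 0.984, 0.0]
wrist_force: [0.8, 0.8, -0.6]
finger_gap: 0.0853
grip_force: 0.0
```

>>> servo_tool:
  increments:
    - {"grip": 0, "x": -30, "y": -23, "z": 0, "roll": 0}
    - {"grip": 0, "x": -30, "y": -23, "z": 0, "roll": 0}
    - {"grip": 0, "x": -30, "y": -23, "z": 0, "roll": 0}
    - {"grip": 0, "x": -30, "y": -23, "z": 0, "roll": 0}
    - {"grip": 0, "x": -20, "y": -20, "z": 0, "roll": 7}

```text
clock: 1.82
tcp_pos: [0.5849, -0.0796, 0.2579]
orientation: [-0.0, 0.237, 0.972, -0.0]
wrist_force: [-0.2, -0.1, 0.4]
finger_gap: 0.0854
grip_force: 0.0
```

>>> servo_tool:
  increments:
    - {"grip": 0, "x": 0, "y": 0, "z": 0, "roll": 7.1}
    - {"grip": 0, "x": 0, "y": 0, "z": 0, "roll": 7.1}
    - {"grip": 0, "x": 0, "y": 0, "z": 0, "roll": 7.1}
    - {"grip": 0, "x": 0, "y": 0, "z": 0, "roll": 7.1}
    - {"grip": 0, "x": 0, "y": 0, "z": 0, "roll": 7.1}

```text
clock: 2.23
tcp_pos: [0.5833, -0.0771, 0.2582]
orientation: [-0.001, 0.524, 0.852, -0.0]
wrist_force: [0.2, -0.1, 0.9]
finger_gap: 0.0855
grip_force: 0.0
```

>>> servo_tool:
  increments:
    - {"grip": 0, "x": 0, "y": 0, "z": 0, "roll": 7.1}
    - {"grip": 0, "x": 0, "y": 0, "z": 0, "roll": 7.1}
    - {"grip": 0, "x": 0, "y": 0, "z": 0, "roll": 7.1}
    - {"grip": 0, "x": 0, "y": 0, "z": 0, "roll": 7.1}
    - {"grip": 0, "x": 0, "y": 0, "z": 0, "roll": 7.1}

```text
clock: 2.65
tcp_pos: [0.5833, -0.0768, 0.2584]
orientation: [-0.0, 0.758, 0.652, -0.0]
wrist_force: [0.2, -0.3, 0.3]
finger_gap: 0.0854
grip_force: 0.0
```

>>> servo_tool:
  increments:
    - {"grip": 0, "x": 0, "y": 0, "z": 0, "roll": 7.1}
    - {"grip": 0, "x": 0, "y": 0, "z": 0, "roll": 2}
    - {"grip": 0, "x": 0, "y": 0, "z": 0, "roll": 0}

```text
clock: 2.9
tcp_pos: [0.5833, -0.0768, 0.2584]
orientation: [-0.0, 0.806, 0.592, -0.0]
wrist_force: [0.3, 0.7, -0.2]
finger_gap: 0.0855
grip_force: 0.0
```

```bash
cat >> h.py <<'E'
from scipy.spatial.transform import Rotation as Ro
def pose():
    s=env.get_state(); q=s["orientation"]; return s,Ro.from_quat([q[1],q[2],q[3],q[0]]).as_matrix(),np.array(s["tcp_pos"])
def wray(R,p,u,v):
    c,f=cal("wrist"); T=np.array(c["tool_from_camera"]); a=np.array([u-c["cx"],v-c["cy"]]); r=np.hypot(*a); th=r/f
    d=np.array([*(a/max(r,1e-9)*np.sin(th)),np.cos(th)]); return R@T[:3,3]+p, R@T[:3,:3]@d
def won(R,p,u,v,z):
    o,d=wray(R,p,u,v); return o+d*(z-o[2])/d[2]
E
python3 - <<'E'
from h import *
s,R,p=pose(); im=env.read_camera("wrist"); cv2.imwrite("pics/w1.png",im[:,:,::-1])
print(s["clock"],p,R,s["wrist_force"]);
E
```

```text
2.9 [ 0.58329629 -0.07683924  0.2583577 ] [[ 2.99350863e-01  9.54142763e-01 -8.05253241e-04]
 [ 9.54143099e-01 -2.99350675e-01  3.47079656e-04]
 [ 9.01104410e-05 -8.72225417e-04 -9.99999616e-01]] [ 0.291119    0.65028121 -0.21254171]
```

View pics/w1.png

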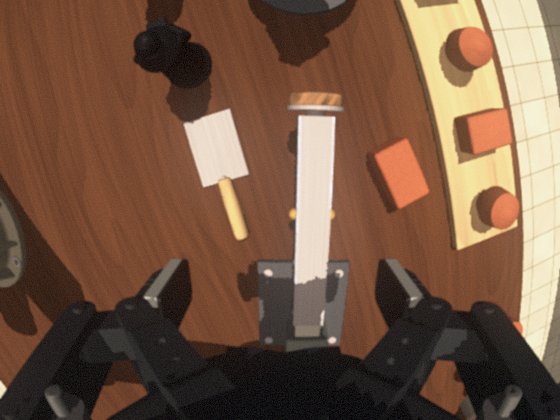

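The wrist view has the tube nearly vertical, with the buttons at (293,214) and (333,214) and the top edges running from (299,117)/(335,117) to (295,320)/(327,320). I'll measure it sub-pixel.

Run:
```python
from h import *
s,R,p=pose(); im=cv2.imread("pics/w1.png"); hsv=cv2.cvtColor(im,cv2.COLOR_BGR2HSV)
m=cv2.inRange(hsv,(12,120,120),(32,255,255)); n,l,st,ce=cv2.connectedComponentsWithStats(m[195:235,280:345])
B=[ce[i]+[280,195] for i in range(1,n) if st[i,4]>8]; print(B,[st[i] for i in range(1,n)])
P=[won(R,p,*b,.1) for b in B]; print(P)
g=im.max(2).astype(float)*1.0; sat=hsv[:,:,1]
L=[];Rr=[]
for v in list(range(125,205,4))+list(range(225,315,4)):
    row=np.where((sat[v,280:350]<60)&(g[v,280:350]>110))[0]+280
    if len(row): L.append(won(R,p,row.min()-.5,v,.117)); Rr.append(won(R,p,row.max()+.5,v,.117))
L=np.array(L);Rr=np.array(Rr);M=(L+Rr)/2
print("width",np.linalg.norm((L-Rr)[:,:2],axis=1).round(4))
vx,vy,x0,y0=cv2.fitLine(M[:,:2].astype(np.float32),cv2.DIST_HUBER,0,.001,.001).ravel()
if vy<0: vx,vy=-vx,-vy
ang=np.degrees(np.arctan2(vy,vx)); print("yaw",ang,"tool",np.degrees(np.arctan2(R[1,0],R[0,0])))
b=np.mean(P,0)[:2] if P else None
ax=np.array([vx,vy]); c=np.array([x0,y0]); foot=c+ax*((b-c)@ax); print("mid buttons",b,"on axis",foot, "offset",np.cross(ax,b-c))
for t in (b,foot,np.array([.603,-.1107])): print("tool-frame delta mm",1000*R.T@(np.array([*t,.081])-p))
```

```text
[array([291.45945946, 213.37837838]), array([333.15789474, 214.21052632])] [array([2, 4, 1, 1, 1], dtype=int32), array([10,  6,  1,  1,  1], dtype=int32), array([64, 10,  1,  1,  1], dtype=int32), array([ 8, 12,  8, 13, 74], dtype=int32), array([51, 13,  5, 13, 38], dtype=int32), array([ 4, 36,  1,  1,  1], dtype=int32)]
[array([ 0.58402336, -0.10601471,  0.1       ]), array([ 0.62544525, -0.11992628,  0.1       ])]
width [0.0358 0.0358 0.0359 0.0359 0.036  0.036  0.0351 0.0352 0.0362 0.0354
 0.0364 0.0355 0.0366 0.0357 0.0358 0.0359 0.036  0.0361 0.0362 0.0353
 0.0351 0.0352 0.0354 0.0345 0.0357 0.0358 0.0349 0.0351 0.0353 0.0376
 0.0716 0.072  0.0724 0.058  0.0573 0.0554 0.0558 0.0561 0.0542 0.0557
 0.0538 0.0542 0.051 ]
yaw 74.18898 tool 72.68859581796342
mid buttons [ 0.6047343 -0.1129705] on axis [ 0.60502893 -0.11305393] offset 0.00030620975963958864
tool-frame delta mm [-28.13038169  31.30071375 177.4243556 ]
tool-frame delta mm [-28.12236364  31.60681844 177.42414222]
tool-frame delta mm [-26.47880124  28.96935421 177.42609689]<stdin>:17: DeprecationWarning: Arrays of 2-dimensional vectors are deprecated. Use arrays of 3-dimensional vectors instead. (deprecated in NumPy 2.0)
```

>>> servo_tool:
  increments:
    - {"grip": 0, "x": -14, "y": 15, "z": 15, "roll": 0}
    - {"grip": 0, "x": -14, "y": 15, "z": 35, "roll": 0}
    - {"grip": 0, "x": 0, "y": 0, "z": 35, "roll": 0}
    - {"grip": 0, "x": 0, "y": 0, "z": 5, "roll": 0}
    - {"grip": 0, "x": 0, "y": 0, "z": 0, "roll": 0}

```text
clock: 3.37
tcp_pos: [0.6014, -0.1119, 0.1659]
orientation: [-0.003, 0.806, 0.592, -0.002]
wrist_force: [0.0, 0.4, 0.2]
finger_gap: 0.0856
grip_force: 0.0
```

```bash
cat > m.py <<'E'
from h import *
import sys
s,R,p=pose(); rgb=env.read_camera("wrist"); im=rgb[:,:,::-1].copy(); cv2.imwrite(f"pics/{sys.argv[1]}.png",im); hsv=cv2.cvtColor(im,cv2.COLOR_BGR2HSV)
m=cv2.inRange(hsv,(12,110,110),(32,255,255)); n,l,st,ce=cv2.connectedComponentsWithStats(m)
for i in range(1,n):
    if st[i,4]>15: print("brass",ce[i].round(1),st[i], "tool mm",(1000*R.T@(won(R,p,*ce[i],.1)-p)).round(1))
A=[]
for v in range(60,330,10):
    row=np.where((hsv[v,:,1]<60)&(im[v].max(1)>110)&(abs(np.arange(560)-300)<60))[0]
    if len(row)>10:
        a,b=[R.T@(won(R,p,u,v,.117)-p)*1000 for u in(row.min()-.5,row.max()+.5)]; w=b[1]-a[1]
        if 32<abs(w)<39: A.append([*(a+b)[:2]/2,w])
A=np.array(A); k=np.polyfit(A[:,0],A[:,1],1); print(A.round(1).tolist()); print("skew deg",np.degrees(np.arctan(k[0])),"y at x=0",k[1]); print(s["clock"],p)
E
python3 m.py w2
```

```text
brass [480.9 142.2] [ 419    0  132  260 3684] tool mm [ 59.1 159.   64.8]
brass [474.   33.3] [ 454    0   56   55 1002] tool mm [147.5 151.2  64.9]
brass [288.8  45.9] [ 251   36   77   22 1171] tool mm [121.6   4.7  65.9]
brass [427.5  49.1] [425  46   6   7  16] tool mm [127.  108.1  65.2]
brass [430.8  59.5] [428  57   7   7  16] tool mm [119.2 110.7  65.2]
brass [483.   97.8] [479  92   9  13  30] tool mm [ 95.1 159.1  64.8]
brass [196.3 208.6] [175 167  39  80 831] tool mm [  3.5 -64.9  66.4]
brass [257.3 212.8] [253 205   9  17 108] tool mm [  0.3 -18.4  66. ]
brass [315.6 213.4] [313 206   8  16  92] tool mm [-0.1 24.9 65.7]
brass [544.3 248.9] [540 244  11  10  35] tool mm [-37.6 260.8  64.1]
brass [539.7 269.3] [536 263   8  12  27] tool mm [-60.1 262.   64.1]
[[101.4, 4.6, 34.2], [94.7, 4.3, 34.9], [88.1, 3.9, 34.3], [81.5, 4.3, 34.9], [74.9, 3.9, 34.4], [68.3, 3.9, 34.5], [61.7, 4.0, 34.6], [55.1, 3.6, 34.0], [48.5, 3.6, 34.2], [41.8, 3.7, 34.4], [35.1, 3.3, 33.9], [28.3, 3.4, 34.1], [21.4, 3.4, 34.4], [14.5, 3.4, 34.6], [7.4, 3.4, 33.5], [0.2, 3.4, 33.9], [-7.1, 3.5, 34.2], [-14.6, 3.1, 33.8], [-22.3, 3.2, 34.2], [-30.1, 2.8, 35.4], [-38.2, 2.5, 35.1], [-46.6, 2.5, 37.1], [-64.2, 2.2, 34.4]]
skew deg 0.6736258529064264 y at x=0 3.162816572274011
3.3667 [ 0.60135449 -0.11187904  0.16591661]
```

View pics/w2.png

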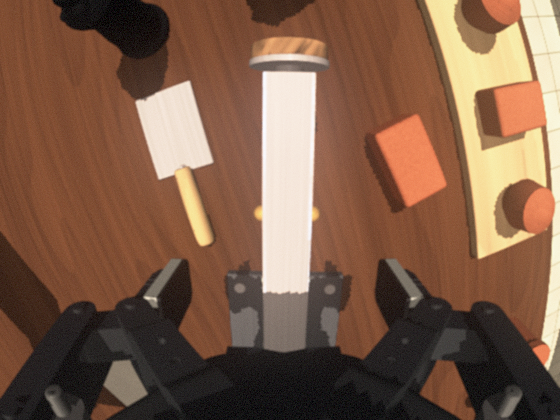

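>>> servo_tool:
  increments:
    - {"grip": 0, "x": -2, "y": 3.2, "z": 0, "roll": 0.7}
    - {"grip": 0, "x": 0, "y": 0, "z": 0, "roll": 0}
    - {"grip": 0, "x": 0, "y": 0, "z": 0, "roll": 0}

```text
clock: 3.67
tcp_pos: [0.6077, -0.1157, 0.1713]
orientation: [0.002, 0.809, 0.587, 0.001]
wrist_force: [0.6, 0.7, -0.2]
finger_gap: 0.0855
grip_force: 0.0
```

```bash
python3 m.py w3 | grep -v "^\[\["; python3 -c "
from h import *
s,R,p=pose();print(R.round(4),s['wrist_force'],s['joint_pos'])"
```

```text
brass [467.1 152. ] [ 408    0  135  254 2672] tool mm [ 49.8 150.4  71.9]
brass [476.4  66.9] [ 441    0   85  146 2010] tool mm [121.  157.2  72. ]
brass [274.9  45.3] [ 238   35   75   22 1128] tool mm [123.3  -5.   71.3]
brass [536.3 130.2] [535 122   4  17  23] tool mm [ 75.6 230.2  72.3]
brass [189.3 206.8] [167 167  40  79 820] tool mm [  3.6 -71.8  71. ]
brass [246.7 208.9] [243 201   8  16  87] tool mm [  1.9 -26.8  71.2]
brass [304.  208.8] [301 201   9  17 105] tool mm [ 1.9 16.6 71.4]
brass [537.4 224.1] [533 217  12  16  42] tool mm [-14.  250.   72.4]
brass [539.4 233.2] [537 229   6   9  22] tool mm [-23.7 256.2  72.4]
brass [535.6 248.6] [521 231  23  40 161] tool mm [-40.2 255.8  72.4]
brass [535.3 272. ] [532 265   9  16  28] tool mm [-67.4 265.4  72.4]
skew deg 0.13687513183870528 y at x=0 -4.681489181068249
3.6667 [ 0.60773768 -0.1157081   0.17129341]
[[ 3.097e-01  9.508e-01  3.400e-03]
 [ 9.508e-01 -3.097e-01 -1.000e-03]
 [ 1.000e-04  3.500e-03 -1.000e+00]] [-0.42273106  1.01882643  0.04757854] [-3.17851825e-01  4.06757979e-01  8.86078458e-02  1.24910476e+00
  1.02818595e-04  1.56786276e+00]
```

>>> servo_tool:
  increments:
    - {"grip": 0, "x": 0, "y": 0, "z": 0, "roll": 0}
    - {"grip": 0, "x": 0, "y": 0, "z": 0, "roll": 0}
    - {"grip": 0, "x": 0, "y": 0, "z": 0, "roll": 0}
    - {"grip": 0, "x": 0, "y": 0, "z": 0, "roll": 0}
    - {"grip": 0, "x": 0, "y": 0, "z": 0, "roll": 0}

```text
clock: 4.13
tcp_pos: [0.6062, -0.1154, 0.1688]
orientation: [-0.0, 0.809, 0.587, 0.0]
wrist_force: [-0.9, -0.3, -0.7]
finger_gap: 0.0859
grip_force: 0.0
```

```bash
python3 m.py w3 | egrep "^brass \[(2|3)|skew|^[0-9]"; python3 -c "
from h import *
s,R,p=pose();print(R.round(4),s['qvel'].round(4))"
```

```text
brass [277.6  44.1] [ 239   34   78   23 1156] tool mm [123.5  -3.1  68.8]
brass [249.1 209.6] [245 201   8  17  93] tool mm [  2.1 -24.7  68.8]
brass [306.8 209.4] [303 202   9  17 105] tool mm [ 2.2 18.5 68.8]
skew deg 0.046941365447971915 y at x=0 -3.23582246442803
4.1333 [ 0.60616825 -0.11539472  0.16876599]
[[ 3.102e-01  9.507e-01 -1.000e-04]
 [ 9.507e-01 -3.102e-01  1.000e-04]
 [ 1.000e-04 -2.000e-04 -1.000e+00]] [-0.0011  0.0005 -0.0004  0.0012  0.0014  0.0015]
```

>>> servo_tool:
  increments:
    - {"grip": 0, "x": 0, "y": -3.2, "z": 15, "roll": 0}
    - {"grip": 0, "x": 0, "y": 0, "z": 20, "roll": 0}
    - {"grip": 0, "x": 0, "y": 0, "z": 20, "roll": 0}
    - {"grip": 0, "x": 0, "y": 0, "z": 20, "roll": 0}
    - {"grip": 0, "x": 0, "y": 0, "z": 12, "roll": 0}

```text
clock: 4.6
tcp_pos: [0.602, -0.1141, 0.0795]
orientation: [-0.001, 0.809, 0.587, -0.001]
wrist_force: [0.5, 0.0, 0.7]
finger_gap: 0.0853
grip_force: 0.0
```

>>> servo_tool:
  increments:
    - {"grip": 0, "x": 0, "y": 0, "z": 4, "roll": 0}
    - {"grip": 0, "x": 0, "y": 0, "z": 0, "roll": 0}
    - {"grip": 0, "x": 0, "y": 0, "z": 0, "roll": 0}
    - {"grip": 0, "x": 0, "y": 0, "z": 0, "roll": 0}
    - {"grip": 0, "x": 0, "y": 0, "z": 0, "roll": 0}

```text
clock: 5.02
tcp_pos: [0.6041, -0.1148, 0.0791]
orientation: [0.001, 0.809, 0.587, 0.001]
wrist_force: [0.1, 0.1, -0.1]
finger_gap: 0.0852
grip_force: 0.0
```

```bash
python3 m.py w4 | egrep "^brass \[(2|3)|skew|^[0-9]|\[\["; python3 -c "
from h import *
s,R,p=pose();print(R.round(4),s['qvel'].round(4))"
```

```text
brass [277.    3.6] [219   0 121  16 680] tool mm [122.1  -1.9 -20.9]
brass [324.6 260.1] [320 247  12  26 209] tool mm [  2.   21.  -20.8]
brass [235.  259.9] [229 249  11  24 191] tool mm [  2.1 -22.8 -20.9]
[[92.4, 0.5, 32.3], [88.3, 0.5, 32.3], [72.5, 0.3, 32.0], [68.6, 0.3, 32.1], [64.6, 0.3, 32.2], [56.8, 0.1, 32.1], [52.8, 0.1, 32.3], [48.8, 0.1, 32.5], [44.8, -0.1, 32.3], [40.7, -0.1, 32.5], [36.5, -0.1, 32.7], [32.3, -0.2, 33.0], [28.1, -0.2, 33.3], [23.7, -0.2, 33.7], [19.2, -0.4, 33.6], [14.7, -0.6, 33.6], [10.0, -0.6, 34.0], [5.1, -0.7, 34.4], [0.2, -0.9, 34.5], [-5.0, -0.9, 35.0], [-10.3, -0.7, 35.1], [-15.8, -0.8, 33.8], [-21.6, -0.8, 33.5]]
skew deg 0.7690780350436744 y at x=0 -0.66233232749279
5.0167 [ 0.60413026 -0.11475288  0.07910981]
[[ 3.102e-01  9.507e-01  2.000e-03]
 [ 9.507e-01 -3.102e-01 -6.000e-04]
 [ 1.000e-04  2.100e-03 -1.000e+00]] [ 0.0001  0.0018 -0.0051 -0.0016  0.0013  0.0008]
```

View pics/w4.png

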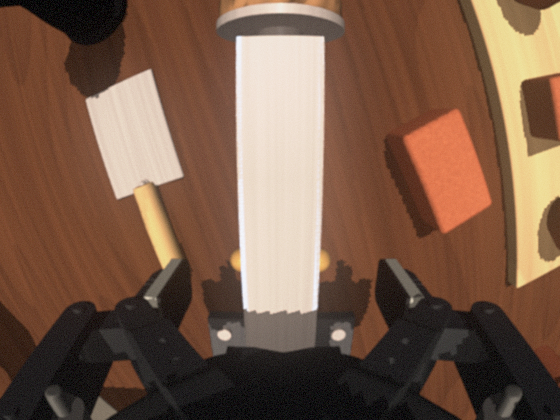

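The wrist view shows the buttons between the pads at (235,260) and (325,260), centred within about 1 mm. I'll start closing gently.

>>> servo_tool:
  increments:
    - {"grip": 0.2, "x": 0, "y": 0, "z": 0, "roll": 0}
    - {"grip": 0.3, "x": 0, "y": 0, "z": 0, "roll": 0}
    - {"grip": 0.36, "x": 0, "y": 0, "z": 0, "roll": 0}
    - {"grip": 0.36, "x": 0, "y": 0, "z": 0, "roll": 0}
    - {"grip": 0.36, "x": 0, "y": 0, "z": 0, "roll": 0}
  grip_force: 20

```text
clock: 5.48
tcp_pos: [0.6032, -0.1144, 0.0778]
orientation: [-0.0, 0.809, 0.587, 0.0]
wrist_force: [0.3, -0.0, 0.2]
finger_gap: 0.0548
grip_force: 0.0
```

```bash
python3 m.py w5 | egrep "^brass \[(2|3)|skew|^[0-9]"; python3 -c "
from h import *
s,R,p=pose();print(R.round(4),s['finger_gap'])
for n,(u,v) in (('scene',proj('scene',[.6264,-.1202,.1])),('top',proj('top',[.604,-.1125,.1]))):
    im=env.read_camera(n)[:,:,::-1]; cv2.imwrite('pics/%s5.png'%n,im); u,v=int(u),int(v)
    print(n,u,v,im[v-5:v+6,u-5:u+6].max(2))
"
```

```text
brass [240.5   3.5] [221   0  75  15 314] tool mm [122.2 -18.  -22.2]
brass [326.4   3.3] [297   0  45  13 252] tool mm [122.3  19.8 -22.2]
brass [236.6 261. ] [231 249  11  24 199] tool mm [  2.1 -21.8 -22.2]
brass [326.9 261. ] [323 250  10  23 183] tool mm [  2.1  21.9 -22.2]
skew deg 0.5658060743272321 y at x=0 0.17493149168649794
5.4833 [ 0.60318773 -0.11441192  0.07781706]
[[ 3.102e-01  9.507e-01  0.000e+00]
 [ 9.507e-01 -3.102e-01  1.000e-04]
 [ 1.000e-04 -0.000e+00 -1.000e+00]] 0.05465843356876658
scene 256 227 [[214 101  39  31  33  31  37  91 209 213 212]
 [136  81  40  30  31  32  37  73 112 112 111]
 [ 81  71  40  31  31  29  39  69  77  76  76]
 [ 76  71  43  30  31  32  41  71  76  76  76]
 [ 76  72  42  31  31  31  39  71  76  76  76]
 [ 75  72  43  33  33  31  41  72  76  78  77]
 [ 76  74  60  56  57  58  63  74  77  76  75]
 [ 75  74  72  74  75  76  78  76  76  76  75]
 [ 76  76  77  77  77  79  75  77  75  75  74]
 [ 99  96  93  95  90  87  83  79  71  67  87]
 [109 105 100  95  86  81  75  71  63  63 118]]
top 314 204 [[215 214 216 216 219 219 220 220 220 217 220]
 [215 218 218 218 218 219 220 220 218 219 220]
 [215 218 216 218 219 219 219 219 218 219 220]
 [217 217 220 218 218 219 220 220 216 219 218]
 [217 219 219 219 218 220 220 219 220 219 219]
 [218 219 219 220 219 219 217 218 220 218 220]
 [219 219 221 220 219 219 220 219 220 218 217]
 [219 218 220 220 218 218 220 216 219 220 219]
 [219 221 220 219 218 219 220 220 218 218 220]
 [219 218 219 221 219 220 219 219 219 218 220]
 [219 220 220 220 220 220 220 218 219 218 220]]
```

>>> servo_tool:
  increments:
    - {"grip": 0.4, "x": 0, "y": 0, "z": 0, "roll": 0}
    - {"grip": 0.43, "x": 0, "y": 0, "z": 0, "roll": 0}
    - {"grip": 0.46, "x": 0, "y": 0, "z": 0, "roll": 0}
    - {"grip": 0.49, "x": 0, "y": 0, "z": 0, "roll": 0}
    - {"grip": 0.52, "x": 0, "y": 0, "z": 0, "roll": 0}

```text
clock: 6.05
tcp_pos: [0.6036, -0.1146, 0.0782]
orientation: [0.0, 0.809, 0.587, 0.0]
wrist_force: [-0.3, 0.5, 2.3]
finger_gap: 0.041
grip_force: 1.5
```

>>> servo_tool:
  increments:
    - {"grip": 0.55, "x": 0, "y": 0, "z": 0, "roll": 0}
    - {"grip": 0.57, "x": 0, "y": 0, "z": 0, "roll": 0}
    - {"grip": 0.59, "x": 0, "y": 0, "z": 0, "roll": 0}
    - {"grip": 0.6, "x": 0, "y": 0, "z": 0, "roll": 0}
    - {"grip": 0.61, "x": 0, "y": 0, "z": 0, "roll": 0}

```text
clock: 6.47
tcp_pos: [0.6027, -0.1143, 0.0784]
orientation: [-0.0, 0.809, 0.587, -0.0]
wrist_force: [-2.9, 0.4, 7.8]
finger_gap: 0.0332
grip_force: 16.6
```

>>> servo_tool:
  increments:
    - {"grip": 0.62, "x": 0, "y": 0, "z": 0, "roll": 0}
    - {"grip": 0.64, "x": 0, "y": 0, "z": 0, "roll": 0}
    - {"grip": 0.66, "x": 0, "y": 0, "z": 0, "roll": 0}
    - {"grip": 0.66, "x": 0, "y": 0, "z": 0, "roll": 0}
    - {"grip": 0.66, "x": 0, "y": 0, "z": 0, "roll": 0}

```text
clock: 6.88
tcp_pos: [0.6027, -0.1142, 0.0784]
orientation: [-0.0, 0.809, 0.587, -0.0]
wrist_force: [-3.1, 0.3, 7.1]
finger_gap: 0.0335
grip_force: 20.1
```

>>> servo_tool:
  increments:
    - {"grip": 0.66, "x": 1, "y": 0, "z": 0, "roll": 0}
    - {"grip": 0.66, "x": 1, "y": 0, "z": 0, "roll": 0}
    - {"grip": 0.66, "x": 1, "y": 0, "z": 0, "roll": 0}

```text
clock: 7.13
tcp_pos: [0.6033, -0.1125, 0.0784]
orientation: [0.0, 0.81, 0.587, -0.001]
wrist_force: [-5.0, -2.1, 8.1]
finger_gap: 0.0335
grip_force: 19.9
```

>>> servo_tool:
  increments:
    - {"grip": 0.66, "x": 1, "y": 0, "z": 0, "roll": 0}
    - {"grip": 0.66, "x": 1, "y": 0, "z": 0, "roll": 0}
    - {"grip": 0.66, "x": 1, "y": 0, "z": 0, "roll": 0}

```text
clock: 7.38
tcp_pos: [0.6038, -0.1108, 0.0784]
orientation: [0.001, 0.81, 0.587, -0.002]
wrist_force: [-5.9, -7.4, 7.1]
finger_gap: 0.0337
grip_force: 19.8
```

>>> servo_tool:
  increments:
    - {"grip": 0.66, "x": 1, "y": 0, "z": 0, "roll": 0}
    - {"grip": 0.66, "x": 1, "y": 0, "z": 0, "roll": 0}
    - {"grip": 0.66, "x": 1, "y": 0, "z": 0, "roll": 0}

```text
clock: 7.63
tcp_pos: [0.604, -0.1103, 0.0784]
orientation: [0.002, 0.81, 0.586, -0.004]
wrist_force: [-8.7, -16.3, 8.7]
finger_gap: 0.0335
grip_force: 19.8
```

```bash
cat > t.py <<'E'
from h import *
import sys
im=env.read_camera("scene")[:,:,::-1]; t=env.read_camera("top")[:,:,::-1]; cv2.imwrite(f"pics/s{sys.argv[1]}.png",im); cv2.imwrite(f"pics/t{sys.argv[1]}.png",t)
h=cv2.cvtColor(im.copy(),cv2.COLOR_BGR2HSV)
def br(a): return int(cv2.inRange(cv2.cvtColor(np.ascontiguousarray(a),cv2.COLOR_BGR2HSV),(12,110,110),(32,255,255)).sum()/255)
print("scene brass",br(im[220:234,249:264]))
for p in((.6235,-.1185,.1),(.585,-.106,.1)):
    u,v=proj("top",p).round().astype(int); print("top",u,v,br(t[v-4:v+5,u-4:u+5]))
# pad (cork) column in the scene
k=cv2.inRange(h,(8,80,100),(22,200,255))[210:235,270:335]; print("cork",np.where(k.sum(0)>255*4)[0][:20]+270)
s,R,p=pose(); print(s["clock"],p,(R.T@s["wrist_force"]).round(1),s["finger_gap"])
E
python3 t.py 6
```

```text
scene brass 2
top 317 198 0
top 312 211 0
cork [270 271 272 273 274 275 276 277 278 279 280 281 282 283 284 285 286 287
 288 289]
7.7333 [ 0.60400124 -0.11031876  0.07838027] [-15.1  -4.1  -7.5] 0.03351608168538616
```

>>> servo_tool:
  increments:
    - {"grip": 0.66, "x": 0, "y": -0.6, "z": -1, "roll": 0}
    - {"grip": 0.66, "x": 0, "y": -0.6, "z": -1, "roll": 0}
    - {"grip": 0.66, "x": 0, "y": 0, "z": 0, "roll": 0}

```text
clock: 7.98
tcp_pos: [0.604, -0.1102, 0.0785]
orientation: [0.002, 0.81, 0.586, -0.003]
wrist_force: [-0.4, -13.7, -5.4]
finger_gap: 0.0333
grip_force: 22.1
```

```bash
python3 t.py 7 | tail -1; python3 -c "
from h import *
s,R,p=pose();print(R.T@s['ft_torque'])"
```

```text
8.0833 [ 0.60398587 -0.11019638  0.07848519] [-13.6   3.9   5.3] 0.033531249923543206
[-0.66637196 -2.52972373 -0.27144183]
```

>>> servo_tool:
  increments:
    - {"grip": 0.66, "x": 0, "y": 0.6, "z": 0.8, "roll": 0}
    - {"grip": 0.66, "x": 0.5, "y": 0, "z": 0, "roll": 0}
    - {"grip": 0.66, "x": 0, "y": 0, "z": 0, "roll": 0}

```text
clock: 8.33
tcp_pos: [0.604, -0.1101, 0.0785]
orientation: [0.002, 0.81, 0.586, -0.004]
wrist_force: [-5.1, -14.7, 1.2]
finger_gap: 0.0337
grip_force: 22.8
```

>>> servo_tool:
  increments:
    - {"grip": 0.66, "x": 0.5, "y": 0, "z": 0, "roll": 0}
    - {"grip": 0.66, "x": 0, "y": 0, "z": 0, "roll": 0}

```text
clock: 8.5
tcp_pos: [0.604, -0.1101, 0.0785]
orientation: [0.003, 0.81, 0.586, -0.004]
wrist_force: [-5.2, -16.7, 0.7]
finger_gap: 0.0334
grip_force: 22.8
```

Run:
```python
from h import *
im=env.read_camera("wrist"); cv2.imwrite("pics/w8.png",im[:,:,::-1])
for f in("w4","w5","w8"):
    a=cv2.imread(f"pics/{f}.png"); g=a[:,265:300].mean((1,2)); print(f,g[20:50:1].round().astype(int).tolist())
s,R,p=pose(); print(p,(R.T@s["wrist_force"]).round(1),(R.T@s["ft_torque"]).round(2))
a,b=[cv2.imread(f"pics/{f}.png")[0:60,200:360].mean(2).astype(np.float32) for f in("w5","w8")]
print(cv2.phaseCorrelate(a,b))
for v in(36,40): print(1000*R.T@(won(R,p,283,v,.117)-p))
```

```text
w4 [84, 85, 85, 85, 85, 87, 93, 102, 106, 107, 106, 107, 107, 106, 122, 173, 220, 230, 229, 228, 228, 228, 229, 228, 228, 229, 228, 228, 228, 228]
w5 [84, 85, 85, 86, 87, 93, 101, 106, 108, 108, 109, 108, 107, 119, 164, 214, 230, 231, 230, 230, 230, 229, 230, 230, 229, 230, 230, 229, 229, 230]
w8 [85, 85, 85, 86, 87, 93, 102, 107, 109, 110, 109, 109, 108, 113, 151, 206, 229, 231, 230, 230, 230, 230, 230, 230, 230, 230, 230, 230, 230, 230]
[ 0.60400961 -0.11010056  0.07844478] [-18.5  -0.1  -0.4] [-0.07 -3.15 -0.36]
((0.4273184215757908, 0.17786824320482708), 1.0315111406644186)
[101.42787891   0.69238393 -39.54802192]
[ 99.79286858   0.69179559 -39.53205616]
```

View pics/w8.png

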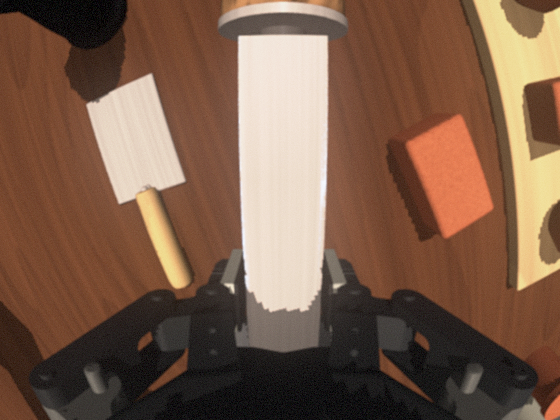

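>>> servo_tool:
  increments:
    - {"grip": 0.66, "x": -2, "y": 0, "z": 0, "roll": 0}
    - {"grip": 0.7, "x": 0, "y": 0, "z": 0, "roll": 0}
    - {"grip": 0.72, "x": 0, "y": 0, "z": 0, "roll": 0}
    - {"grip": 0.72, "x": 0, "y": 0, "z": 0, "roll": 0}
  grip_force: 50

```text
clock: 8.88
tcp_pos: [0.6043, -0.1094, 0.0786]
orientation: [0.001, 0.81, 0.586, -0.002]
wrist_force: [-2.7, -7.7, -0.0]
finger_gap: 0.0324
grip_force: 50.3
```

```bash
cat > f.py <<'E'
from h import *
s,R,p=pose(); print(s["clock"],p,(R.T@s["wrist_force"]).round(1),(R.T@s["ft_torque"]).round(2),s["finger_gap"],s["grip_force"])
E
python3 f.py
```

```text
8.8833 [ 0.6042622  -0.10940771  0.07858421] [-8.2 -0.2  0.1] [-0.05 -1.54 -0.16] 0.0324238771745402 50.27114387601614
```

>>> servo_tool:
  increments:
    - {"grip": 0.72, "x": 0.5, "y": 0, "z": 0, "roll": 0}
    - {"grip": 0.72, "x": 0.5, "y": 0, "z": 0, "roll": 0}
    - {"grip": 0.72, "x": 0, "y": 0, "z": 0, "roll": 0}

```text
clock: 9.13
tcp_pos: [0.6048, -0.108, 0.0786]
orientation: [0.001, 0.81, 0.587, -0.002]
wrist_force: [-1.6, -6.3, 0.6]
finger_gap: 0.033
grip_force: 50.3
```

>>> servo_tool:
  increments:
    - {"grip": 0.72, "x": 0.5, "y": 0, "z": 0, "roll": 0}
    - {"grip": 0.72, "x": 0, "y": 0, "z": 0, "roll": 0}

```text
clock: 9.3
tcp_pos: [0.6052, -0.1067, 0.0786]
orientation: [0.001, 0.81, 0.587, -0.001]
wrist_force: [-1.1, -3.8, 1.2]
finger_gap: 0.0328
grip_force: 50.2
```

>>> servo_tool:
  increments:
    - {"grip": 0.72, "x": 0.5, "y": 0, "z": 0, "roll": 0}
    - {"grip": 0.72, "x": 0, "y": 0, "z": 0, "roll": 0}

```text
clock: 9.47
tcp_pos: [0.6055, -0.1056, 0.0786]
orientation: [0.0, 0.81, 0.587, -0.001]
wrist_force: [-0.2, -6.7, -1.0]
finger_gap: 0.0329
grip_force: 50.1
```

>>> servo_tool:
  increments:
    - {"grip": 0.72, "x": 2, "y": 0, "z": 0, "roll": 0}
    - {"grip": 0.72, "x": 2, "y": 0, "z": 0, "roll": 0}
    - {"grip": 0.72, "x": 3, "y": 0, "z": 0, "roll": 0}
    - {"grip": 0.72, "x": 3, "y": 0, "z": 0, "roll": 0}
    - {"grip": 0.72, "x": 3, "y": 0, "z": 0, "roll": 0}

```text
clock: 9.88
tcp_pos: [0.6096, -0.093, 0.0786]
orientation: [0.0, 0.81, 0.587, -0.001]
wrist_force: [-0.4, -6.2, -1.0]
finger_gap: 0.0324
grip_force: 50.1
```

>>> servo_tool:
  increments:
    - {"grip": 0.72, "x": 3, "y": 0, "z": 0, "roll": 0}
    - {"grip": 0.72, "x": 3, "y": 0, "z": 0, "roll": 0}
    - {"grip": 0.72, "x": 3, "y": 0, "z": 0, "roll": 0}
    - {"grip": 0.72, "x": 3, "y": 0, "z": 0, "roll": 0}
    - {"grip": 0.72, "x": 3, "y": 0, "z": 0, "roll": 0}

```text
clock: 10.3
tcp_pos: [0.6143, -0.0787, 0.0786]
orientation: [0.0, 0.81, 0.587, -0.001]
wrist_force: [-0.6, -6.2, -1.4]
finger_gap: 0.0329
grip_force: 50.1
```

>>> servo_tool:
  increments:
    - {"grip": 0.72, "x": 3, "y": 0, "z": 0, "roll": 0}
    - {"grip": 0.72, "x": 3, "y": 0, "z": 0, "roll": 0}
    - {"grip": 0.72, "x": 3, "y": 0, "z": 0, "roll": 0}
    - {"grip": 0.72, "x": 0, "y": 0, "z": 0, "roll": 0}

```text
clock: 10.63
tcp_pos: [0.6176, -0.0689, 0.0786]
orientation: [-0.0, 0.809, 0.587, 0.0]
wrist_force: [2.3, -0.6, -1.4]
finger_gap: 0.0328
grip_force: 50.0
```

```bash
python3 t.py 9; python3 f.py
python3 - <<'E'
import cv2
a=cv2.imread("pics/s9.png")[185:255,190:350]; cv2.imwrite("pics/c9.png",cv2.resize(a,None,fx=5,fy=5,interpolation=cv2.INTER_CUBIC))
E
```

```text
scene brass 3
top 317 198 0
top 312 211 0
cork [275 276 277 278 279 280 281 282 283 284 285 286 287 288 289 290 291 292
 293 294]
10.7333 [ 0.6176039  -0.06877117  0.07863982] [1.4 2.7 2.8] 0.03328108963572415
10.7333 [ 0.6176039  -0.06877117  0.07863982] [1.4 2.7 2.8] [-0.43  0.1   0.12] 0.03328108963572415 49.92547731846571
```

View pics/c9.png

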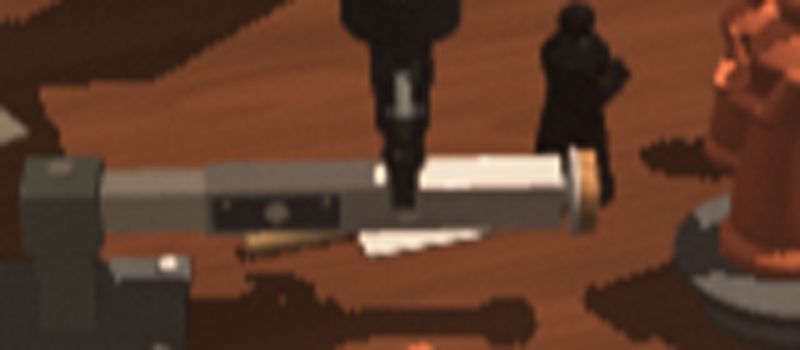

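Run:
```python
from h import *
x=np.array([.3102,.9507,0]);y=np.cross([0,0,1],x);m=np.array([.604,-.1125,.1])
def side(u,v,off):
    o,d=ray("scene",u,v); t=((m-y*off-o)@y)/(d@y); return 1000*(o+t*d-m)@x
P=lambda u,v:(170+(u+.5)/4-.5,170+(v+.5)/4-.5); Q=lambda u,v:(190+(u+.5)/5-.5,185+(v+.5)/5-.5)
print("but",side(*P(346,227),.0245),"hole0",side(*P(241,231),.019),"hole",side(*Q(276,212),.019),"plates",side(*P(190,231),.019),side(*P(292,229),.019),side(*Q(210,214),.019),side(*Q(340,210),.019))
# dark-plate / hole profile along the row in both pictures
for f,v in(("scene0",227),("s9",227)):
    g=cv2.imread(f"pics/{f}.png").max(2); print(f,g[v-1:v+2,210:275].mean(0).round().astype(int).tolist())
```

```text
but -0.38702670928581606 hole0 -83.85404544560505 hole -36.450068771482606 plates -124.20781676879417 -43.34312817558796 -78.39078354748436 4.282721189989059
scene0 [83, 87, 88, 89, 88, 86, 78, 59, 45, 58, 66, 45, 42, 42, 42, 42, 41, 46, 72, 86, 87, 84, 65, 44, 41, 41, 41, 41, 41, 45, 51, 42, 44, 74, 77, 77, 77, 77, 77, 76, 76, 77, 76, 77, 98, 173, 204, 186, 101, 76, 77, 78, 77, 78, 77, 78, 79, 78, 79, 78, 78, 78, 79, 79, 79]
s9 [78, 86, 86, 86, 85, 86, 86, 85, 86, 87, 86, 87, 87, 87, 87, 87, 87, 88, 88, 88, 86, 76, 55, 39, 42, 48, 38, 38, 38, 39, 38, 38, 41, 71, 86, 91, 84, 62, 41, 38, 39, 39, 39, 39, 41, 44, 39, 42, 74, 76, 76, 76, 76, 75, 77, 77, 76, 75, 67, 65, 70, 71, 72, 80, 77]
```

>>> servo_tool:
  increments:
    - {"grip": 0.72, "x": 3, "y": 0, "z": 0, "roll": 0}
    - {"grip": 0.72, "x": 4, "y": 0, "z": 0, "roll": 0}
    - {"grip": 0.72, "x": 4, "y": 0, "z": 0, "roll": 0}
    - {"grip": 0.72, "x": 4, "y": 0, "z": 0, "roll": 0}
    - {"grip": 0.72, "x": 4, "y": 0, "z": 0, "roll": 0}

```text
clock: 11.15
tcp_pos: [0.6229, -0.0524, 0.0786]
orientation: [0.001, 0.81, 0.587, -0.001]
wrist_force: [0.9, -5.4, -3.2]
finger_gap: 0.0329
grip_force: 49.9
```

>>> servo_tool:
  increments:
    - {"grip": 0.72, "x": 4, "y": 0, "z": 0, "roll": 0}
    - {"grip": 0.72, "x": 3, "y": 0, "z": 0, "roll": 0}
    - {"grip": 0.72, "x": 2, "y": 0, "z": 0, "roll": 0}
    - {"grip": 0.72, "x": 0, "y": 0, "z": 0, "roll": 0}

```text
clock: 11.48
tcp_pos: [0.626, -0.043, 0.0786]
orientation: [0.0, 0.809, 0.587, -0.0]
wrist_force: [2.1, -3.2, -3.6]
finger_gap: 0.0327
grip_force: 49.9
```

```bash
cat >> f.py <<'E'
im=env.read_camera("scene")[:,:,::-1].copy(); h=cv2.cvtColor(im,cv2.COLOR_BGR2HSV)
print("travel mm",1000*(p-[.6027,-.1142,0])[:2]@[.3102,.9507],"brass",int((cv2.inRange(h,(12,110,110),(32,255,255))[220:234,249:264]>0).sum()),im[226:229,240:266].max(2).mean(0).round().astype(int).tolist())
t=env.read_camera("top")[:,:,::-1].copy(); k=cv2.inRange(cv2.cvtColor(t,cv2.COLOR_BGR2HSV),(12,110,110),(32,255,255)); print("top",[int((k[v-5:v+6,u-5:u+6]>0).sum()) for u,v in((317,198),(312,211))])
E
python3 f.py; python3 -c "
from h import *
k=cv2.inRange(cv2.cvtColor(cv2.imread('pics/top0.png'),cv2.COLOR_BGR2HSV),(12,110,110),(32,255,255)); print([int((k[v-5:v+6,u-5:u+6]>0).sum()) for u,v in((317,198),(312,211))])"
```

```text
11.4833 [ 0.62603113 -0.04299193  0.07863599] [-2.4  3.   3.6] [-0.57 -0.43  0.08] 0.0327133744528216 49.92738336324692
travel mm 74.93483221618423 brass 2 [75, 48, 39, 46, 41, 39, 38, 39, 39, 39, 39, 52, 80, 90, 89, 79, 49, 40, 39, 40, 40, 39, 40, 43, 41, 40]
top [0, 0]
[11, 11]
```

>>> servo_tool:
  increments:
    - {"grip": 0.72, "x": 1, "y": 0, "z": 0, "roll": 0}
    - {"grip": 0.72, "x": 1, "y": 0, "z": 0, "roll": 0}
    - {"grip": 0.72, "x": 1, "y": 0, "z": 0, "roll": 0}
    - {"grip": 0.72, "x": 0.5, "y": 0, "z": 0, "roll": 0}

```text
clock: 11.92
tcp_pos: [0.6271, -0.0397, 0.0787]
orientation: [-0.0, 0.809, 0.587, 0.0]
wrist_force: [2.6, -1.6, -5.2]
finger_gap: 0.0327
grip_force: 50.1
```

```bash
python3 f.py
```

```text
11.9167 [ 0.62712491 -0.03966092  0.07866401] [-0.7  3.   5.2] [-0.78 -0.34  0.  ] 0.032719164719864066 50.08092653006315
travel mm 78.44090931837873 brass 2 [83, 75, 49, 39, 46, 43, 39, 39, 39, 40, 39, 39, 48, 79, 89, 89, 78, 48, 39, 40, 40, 40, 40, 41, 41, 44]
top [0, 0]
```

>>> servo_tool:
  increments:
    - {"grip": 0.72, "x": 0.5, "y": 0, "z": 0, "roll": 0}
    - {"grip": 0.72, "x": 0.5, "y": 0, "z": 0, "roll": 0}
    - {"grip": 0.72, "x": 0.5, "y": 0, "z": 0, "roll": 0}

```text
clock: 12.27
tcp_pos: [0.6276, -0.0381, 0.0787]
orientation: [-0.0, 0.809, 0.587, 0.0]
wrist_force: [5.3, -2.1, -7.2]
finger_gap: 0.0326
grip_force: 50.2
```

```bash
python3 f.py
```

```text
12.2667 [ 0.62764853 -0.03810344  0.07869824] [-0.3  5.6  7.2] [-1.   -0.14  0.08] 0.03264133406923421 50.23496210575104
travel mm 80.08402774035815 brass 3 [89, 77, 65, 41, 43, 49, 42, 39, 39, 40, 40, 39, 40, 62, 90, 98, 89, 64, 42, 40, 40, 41, 40, 40, 40, 45]
top [0, 0]
```

>>> servo_tool:
  increments:
    - {"grip": 0.72, "x": 0.5, "y": 0.3, "z": 0.5, "roll": 0}
    - {"grip": 0.72, "x": 0.5, "y": 0.3, "z": 0.4, "roll": 0}
    - {"grip": 0.72, "x": 0.3, "y": 0, "z": 0, "roll": 0}

```text
clock: 12.62
tcp_pos: [0.6281, -0.0369, 0.0786]
orientation: [-0.0, 0.809, 0.587, -0.0]
wrist_force: [-0.2, -2.0, -0.1]
finger_gap: 0.0328
grip_force: 51.1
```

```bash
python3 f.py
```

```text
12.6167 [ 0.62805107 -0.03689437  0.07860827] [-2.   0.4  0.1] [-0.09 -0.28  0.09] 0.032803065260992 51.09545633196831
travel mm 81.35836178146306 brass 6 [90, 83, 75, 49, 40, 46, 41, 39, 39, 39, 39, 39, 40, 52, 86, 113, 103, 77, 46, 39, 39, 40, 42, 40, 40, 43]
top [0, 2]
```

>>> servo_tool:
  increments:
    - {"grip": 0.72, "x": 0.5, "y": 0, "z": 0, "roll": 0}
    - {"grip": 0.72, "x": 0.3, "y": 0, "z": 0, "roll": 0}
    - {"grip": 0.72, "x": 0, "y": 0, "z": 0, "roll": 0}

```text
clock: 12.97
tcp_pos: [0.6283, -0.0363, 0.0786]
orientation: [-0.0, 0.809, 0.587, -0.0]
wrist_force: [-2.5, -0.8, 4.3]
finger_gap: 0.0328
grip_force: 51.6
```

```bash
python3 f.py
```

```text
12.9667 [ 0.62826313 -0.03629118  0.07857808] [-1.5 -2.1 -4.3] [ 0.53 -0.31  0.11] 0.03280136651891361 51.618508100509644
travel mm 81.99759482919278 brass 5 [91, 85, 76, 56, 40, 43, 44, 40, 39, 39, 40, 39, 39, 46, 86, 112, 104, 80, 50, 40, 40, 40, 40, 40, 40, 43]
top [0, 2]
```

>>> servo_tool:
  increments:
    - {"grip": 0.72, "x": 0.4, "y": 0, "z": 0, "roll": 0}
    - {"grip": 0.72, "x": 0.3, "y": 0, "z": 0, "roll": 0}
    - {"grip": 0.72, "x": 0, "y": 0, "z": 0, "roll": 0}

```text
clock: 13.32
tcp_pos: [0.6285, -0.0355, 0.0786]
orientation: [-0.0, 0.809, 0.587, -0.0]
wrist_force: [-2.4, 0.1, 5.1]
finger_gap: 0.033
grip_force: 51.7
```

```bash
python3 f.py
```

```text
13.3167 [ 0.62851993 -0.0355475   0.0785829 ] [-0.7 -2.4 -5.1] [ 0.59 -0.28  0.07] 0.03296532108709627 51.692945547401905
travel mm 82.78427422359951 brass 5 [90, 89, 77, 58, 41, 43, 43, 40, 39, 39, 40, 40, 38, 44, 87, 112, 103, 79, 54, 40, 39, 39, 40, 40, 41, 41]
top [0, 2]
```

>>> servo_tool:
  increments:
    - {"grip": 0.72, "x": 0.4, "y": 0, "z": 0, "roll": 0}
    - {"grip": 0.72, "x": 0.3, "y": 0, "z": 0, "roll": 0}
    - {"grip": 0.72, "x": 0, "y": 0, "z": 0, "roll": 0}

```text
clock: 13.67
tcp_pos: [0.6287, -0.0349, 0.0786]
orientation: [-0.0, 0.809, 0.587, -0.0]
wrist_force: [-2.7, 0.4, 5.1]
finger_gap: 0.033
grip_force: 51.7
```

```bash
python3 f.py
```

```text
13.6667 [ 0.6287248  -0.03489126  0.07858394] [-0.4 -2.7 -5.1] [ 0.6  -0.31  0.05] 0.033016177380141384 51.69704228639603
travel mm 83.47170872602858 brass 6 [90, 89, 79, 67, 41, 40, 46, 41, 39, 40, 39, 39, 38, 41, 69, 110, 105, 83, 70, 43, 40, 40, 40, 40, 40, 40]
top [0, 2]
```

Run:
```python
from h import *
a=env.read_camera("scene")[:,:,::-1].copy(); t=env.read_camera("top")[:,:,::-1].copy(); cv2.imwrite("pics/s14.png",a);cv2.imwrite("pics/t14.png",t)
A=cv2.resize(a[215:240,236:276],None,fx=19,fy=19,interpolation=cv2.INTER_NEAREST)[:290]
A=cv2.resize(a[217:237,240:272],(380,240),interpolation=cv2.INTER_CUBIC);B=cv2.resize(cv2.imread("pics/scene0.png")[217:237,240:272],(380,240),interpolation=cv2.INTER_CUBIC)
C=cv2.resize(t[188:222,290:340],(380,260),interpolation=cv2.INTER_CUBIC);D=cv2.resize(cv2.imread("pics/top0.png")[188:222,290:340],(380,260),interpolation=cv2.INTER_CUBIC)
cv2.imwrite("pics/c14.png",np.vstack([np.hstack([A,B]),np.hstack([C,D])]))
```

```text
(no output)
```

View pics/c14.png

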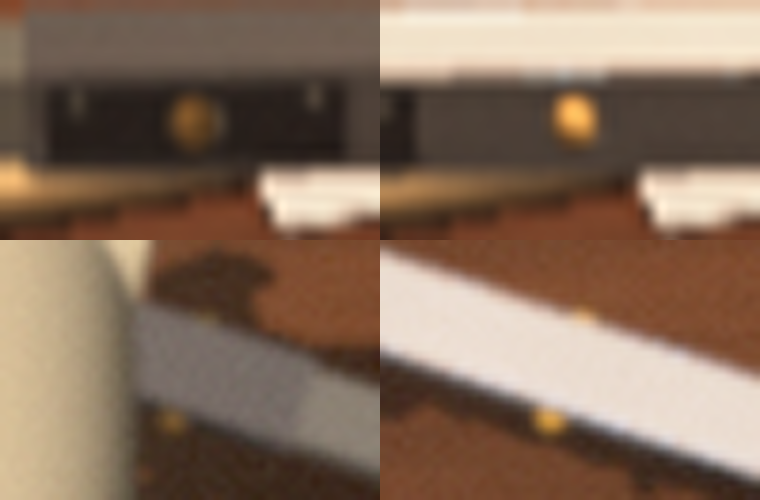

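The left side (now) shows the brass button out in the plate's hole in the scene view, and both buttons proud in the top view at (210,318) and (172,420). I'll ease off and let go.

>>> servo_tool:
  increments:
    - {"grip": 0.6, "x": 0, "y": 0, "z": 0, "roll": 0}
    - {"grip": 0.5, "x": 0, "y": 0, "z": 0, "roll": 0}
    - {"grip": 0.2, "x": 0, "y": 0, "z": 0, "roll": 0}
    - {"grip": 0, "x": 0, "y": 0, "z": 0, "roll": 0}
    - {"grip": 0, "x": 0, "y": 0, "z": 0, "roll": 0}
  grip_force: 20

```text
clock: 14.28
tcp_pos: [0.6292, -0.035, 0.0779]
orientation: [-0.0, 0.809, 0.587, 0.0]
wrist_force: [0.7, 0.6, 0.0]
finger_gap: 0.077
grip_force: 0.0
```

>>> servo_tool:
  increments:
    - {"grip": 0, "x": 0, "y": 0, "z": 0, "roll": 0}
    - {"grip": 0, "x": 0, "y": 0, "z": 0, "roll": 0}
    - {"grip": 0, "x": 0, "y": 0, "z": -15, "roll": 0}
    - {"grip": 0, "x": 0, "y": 0, "z": -25, "roll": 0}
    - {"grip": 0, "x": 0, "y": 0, "z": -30, "roll": 0}

```text
clock: 14.7
tcp_pos: [0.6275, -0.0348, 0.1467]
orientation: [-0.002, 0.809, 0.587, -0.002]
wrist_force: [0.2, -0.6, -0.3]
finger_gap: 0.0854
grip_force: 0.0
```

>>> servo_tool:
  increments:
    - {"grip": 0, "x": 0, "y": 0, "z": -30, "roll": 0}
    - {"grip": 0, "x": 0, "y": 0, "z": -30, "roll": 0}
    - {"grip": 0, "x": -15, "y": -20, "z": -10, "roll": 0}
    - {"grip": 0, "x": -20, "y": -20, "z": 0, "roll": 0}
    - {"grip": 0, "x": 0, "y": 0, "z": 0, "roll": 0}

```text
clock: 15.12
tcp_pos: [0.577, -0.0569, 0.2194]
orientation: [-0.0, 0.81, 0.587, -0.001]
wrist_force: [-0.4, 0.2, -0.6]
finger_gap: 0.0855
grip_force: 0.0
```

```bash
python3 f.py; python3 t.py 20; python3 m.py w20 | egrep "^brass \[(2|3)|skew"
python3 - <<'E'
from h import *
a=cv2.imread("pics/top0.png").astype(int);b=cv2.imread("pics/t20.png").astype(int)
for n,(u,v,w) in dict(figure=(218,180,14),brick=(314,169,12),knife=(295,240,20),tray=(113,265,35),jars=(450,218,15)).items(): print(n,abs(a-b)[v-w:v+w,u-w:u+w].mean().round(1))
E
```

```text
15.1167 [ 0.57695798 -0.05692407  0.21937486] [ 0.1 -0.4  0.6] [ 0.02 -0.01  0.07] 0.08552479037880603 0.0
travel mm 46.467053712931374 brass 13 [91, 91, 80, 69, 43, 42, 48, 42, 42, 41, 42, 41, 41, 41, 75, 157, 206, 178, 89, 44, 41, 42, 41, 42, 41, 43]
top [0, 0]
scene brass 14
top 317 198 0
top 312 211 0
cork [270 271 272 273 274 275 276 277 278 279 280 281 282 283 284 285 286 287
 288 289]
15.3167 [ 0.58076322 -0.05587537  0.21802691] [-1.   0.5  0.2] 0.08531949279639826
brass [329.   18.5] [299  11  62  18 689] tool mm [160.2  40.7 118.1]
brass [237.1 233.5] [219 201  34  66 655] tool mm [-35.1 -42.1 118. ]
brass [302.6 244.9] [298 239   9  13  96] tool mm [-46.5  19.1 118. ]
brass [348.3 245.6] [347 240   4  12  33] tool mm [-47.7  62.7 118. ]
skew deg -0.012391307117190048 y at x=0 39.14201041941526
figure 2.3
brick 84.8
knife 73.7
tray 1.9
jars 1.6
```

```bash
python3 -c "
from workcell import env
print(env.hand_in())"
```

```text
the job is handed in; nothing more can be done
None
```

I drew the brace tube out about 83 mm, both buttons popped out through the second pair of holes, the gripper is clear of everything, and the job is handed in; no verdict came back.

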